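# Lock the linear trainer's carriage with its ball-lock pin

## Task

Park the carriage of the linear-motion trainer: slide it toward the fork until the hole in its tongue lines up with the fork's hole, then put the round-headed ball-lock pin in from above, pressing its button so that it slides fully home and letting the button spring out so that the balls lock underneath. Then take the pin by its head and tug it firmly straight up to check that it holds, and let go, leaving it locked in place. Do not force anything, and leave the T-handled pin and the other things on the bench alone.

Things in the scene. Friction and masses are not known exactly. Their poses are not given: they have to be found in the camera images.
- trainer: Linear-motion trainer fixed to the bench: aluminium base 110 x 370 x 12 mm, rail along its y axis, and at its -y end a fork of two level cheeks (60 x 66 mm, 10 mm thick, 13 mm apart; lower one's underside 40 mm, upper one's top 73 mm above the bench) joined by a web on the -y side. Origin: on the bench, on the rail's centre line; y points away from the fork, z up
- fork_hole (a point): Centre of the 17 mm hole at the top face of the fork's upper cheek, 73 mm above the bench, 130 mm from the trainer's origin along its -y. The same hole goes straight down through the lower cheek; 28 mm of free space under the lower cheek. Axes as the trainer's
- carriage (a joint): Slide of the carriage along the rail (m): grows toward the fork; holes lined up at 0.120, end stop at 0.132 (past the alignment). Friction about 2.5 N; stays where left. Aluminium block 74 mm across x 80 mm along the rail, top 74 mm above the bench, with a steel tongue 36 mm wide, 10 mm thick reaching toward the fork
- carriage_grip (a point): Point on the axis of the carriage's black square handle post (20 x 20 mm, top 124 mm above the bench, standing 50 mm up from the block), 106 mm above the bench. Axes as the trainer's
- tongue_hole (a point): Centre of the 17 mm hole at the top face of the tongue, 61.5 mm above the bench, 110 mm from the post toward the fork. Axes as the trainer's
- pin: Loose ball-lock pin, the one with a round head and a push button, 113 mm long, about 0.2 kg. Origin: centre of its flange's underside; z up toward the head. Flange 36 mm wide, 6 mm thick; shank 16 mm in diameter, 56 mm long, its last 10 mm tapered to 8 mm. At the start it stands in a 27 mm hole of a 70 mm square plywood block 64 mm high, hanging by its flange
- pin_head (a point): Centre of the pin's round grip (28 mm in diameter, from 6 to 46 mm above the flange's underside; the button stands on top), where to hold it, 30 mm above the flange's underside, so 94 mm above the bench at the start. Axes as the pin's
- button_top (a point): Centre of the top of the pin's button (18 mm in diameter), 57 mm above the flange's underside with the button out, 49 mm with it fully in
- button (a joint): Travel of the pin's button (m): 0 out, 0.008 fully in. Spring 3 N at first, 7 N fully in. Pushed in, it draws all four balls inside the shank; let go, it springs out and so do the balls. With the pin home they come out 2.5 mm below the lower cheek: a locked pin can rise by 2.5 mm and no more
- t_pin_bar (a point): Centre of the cross bar (64 mm long, 14 mm thick) of a plain T-handled pin that stands in the other, equal plywood block; leave it alone
- breadboard: Loose white breadboard 56 x 165 x 10 mm, origin under its centre; leave it alone
- pencil_tin: Loose blue and red pencil tin 75 x 200 x 32 mm, origin under its centre; leave it alone
- screwdriver: Loose screwdriver lying on the bench; leave it alone
- pin_balls (a point): Centre of the ring of four spring-out balls on the shank, 38.5 mm below the flange's underside. They stand 4 mm out of the shank, from 35.5 to 41.5 mm below the flange. With the button out they cannot pass a 17 mm hole: the pin then stands upright by itself on the hole's rim, its nose 14.5 mm in
There are look-alikes about, which are no part of the job. Leave any orange look-alike of the pin alone.

How it is judged:
By the outcome, as a careful person would: the job done as asked, in the order asked, and still so for the second after the job is handed in, with the robot touching nothing.
It also fails if it takes over 72 s, if anything falls off the work surface, if the arm or the gripper's body presses on something with over 40 N, if the wrist force passes 120 N, or if a joint passes its speed limit or range.

## Robot

A 6-joint arm with a two-finger parallel gripper is mounted at the origin on the work surface. World frame = base frame: x ahead of the robot, y to its left, z up, the work surface at z = 0. Lengths are in m, angles in degrees, forces in N, time in s.
With the tool pointing down it reaches from about 0.35 to 0.875 m from the base axis. Payload 4.2 kg.
Tool frame: the origin (TCP) lies at the centre of the arm's flange, where the gripper is bolted on; the fingertips stand 182 mm ahead of it and the grasp point (between the pads) lies 164 mm ahead of it (r.nose_length is the distance from the TCP to the fingertips, in m); z points along the fingers, y is the line along which they close (so a half turn about z gives the same grasp; the last joint's range is limited). The gripper opens to 87 mm and grips with 3 to 60 N. Pads are 19 mm wide; open, the fingers measure 117 mm over their backs; the gripper's body (75 mm by 190 mm) begins 51 mm behind the grasp point.
Start: joints at [91.192, 22.042, 0.453, 0, -68.411, -14.817], TCP at [0.147, 0.607, 0.405] pointing down, gripper open.
Joint ranges: [-179.83, 179.83], [-69.29, 118.12], [-61.27, 80.66], [-181.25, 117.63], [-171.15, -9.14], [-177.46, 177.46]. Speed limits (degrees/s): [159.86, 159.86, 180, 180, 180, 180].

## Interface

Orientations are given as a 3x3 rotation matrix whose columns are the frame's x, y, z axes.
In Python, from station import r, vision gives the robot as it stands. The module is installed in compiled form; this text tells all that it offers.
- The arm moves only by the shell command python3 -m creep 'ROWS'. ROWS is JSON, a list of rows, each a list of 7 numbers: the opening, from -1 (shut) to 1 (fully open), then the shift along the tool's x, y, z in mm, then the turn, a rotation vector about the tool's x, y, z in degrees. A call has 1 to 8 rows; each row is the pose to reach, as a shift and turn from the pose commanded when the call began, along the tool's axes at that moment; what a row does not reach only later rows make up. A row lasts 1/12 s, in which the tool goes at most 41.7 mm and 7.16 degrees, less where a joint would pass 70% of its speed; a pose out of reach is approached as far as the arm can. A call with a gripper value outside its range is refused whole. The fingers move at their own pace and stop on an object; the grip force is fixed at half the most. Time passes only in rows, so rows that repeat a pose let the fingers close. It gives the time, the measured TCP pose, the force, the opening and the grip force at its end, in the units of the state.
- r.sense(): the state, without advancing time (a new reading comes with each control period).
- vision.capture(name): name is "scene" or "top"; returns (picture, depth): 400x640x3 uint8, red, green, blue; 400x640 float32, m along the optical axis (not along the pixel's ray), 0 where there is no reading.
- vision.camera_model(name): a dict with "vertical_fov" (degrees; the focal length in pixels is half the picture's height over the tangent of half this angle, whatever the lens; pixels are square), "cx", "cy" (the principal point, pixels), "extrinsics" (4x4, takes a point from camera to world coordinates). Camera axes: x right, y down, z forward; pixel columns grow to the right and rows downward; lengths in m; the calibration is good to about 2 mm. A picture is of the moment at which its call begins. camera_model takes no time and is no camera call.
- r.finish_job(): hands the job in; it is judged then, once.
Trained networks look in the newest picture that a camera, given by its name, has taken for a name from the list of things; names that differ only in an ending like _2 or _b are one class to them, and where a whole thing is asked for, a point or a joint stands for the part that bears it (a point fixed in the world has none). Each returns a list of dicts, best first, with "conf" (0 to 1); they miss things now and then, are a little off and sometimes report something else, mostly with a low value. They report only what shows in the picture. A call takes as long as a camera call. They do not tell look-alikes from the thing itself.
- vision.find_in(camera, thing): "uv" ([column, row] in pixels, amid what is visible of it).
- vision.cut_out(camera, thing): "region" (400x640 bool, what is visible of it) and "uv" ([column, row] in pixels, amid what is visible of it).
The state is a dict: "time_s": time; "joints": joint angles; "joint_velocities": joint speeds; "effort": joint torques, N m; "tcp_pos": TCP position; "ee_rot": TCP orientation; "wrist_force": force on the tool from outside, world axes, zero at the start; "moment": the same for the moment, N m; "gripper_width": opening from 0.0 (shut) to 1.0 (fully open); "gripper_force": force on a finger pad.
Only numpy, scipy, OpenCV 4.12 (cv2) and the standard library are available. Lean on these libraries where they do the work, as an engineer would, in place of code of your own. Each camera call takes 0.05 s, during which the arm holds its last target. There are 200 camera calls.

## Working session

There is one attempt and no reset: what is moved stays moved. The work goes in short steps, Python scripts to look and compute and a shell command to move; the robot and the scene stay as the last step left them, time stands still between calls to the robot, and variables do not carry over. Pictures are saved under pics/ and viewed, at most 10 in all, crops included, and the job is handed in when it is done.

```bash
mkdir -p pics; cat > h.py <<'E'
import numpy as np, cv2
from station import r, vision
def K(n):
    m=vision.camera_model(n); return 200/np.tan(np.radians(m["vertical_fov"])/2),m["cx"],m["cy"],np.array(m["extrinsics"])
def p3(n,uv,d):
    f,cx,cy,T=K(n); return (T@[ (uv[0]-cx)/f*d,(uv[1]-cy)/f*d,d,1])[:3]
def ray(n,uv,z):
    f,cx,cy,T=K(n); v=T[:3,:3]@[(uv[0]-cx)/f,(uv[1]-cy)/f,1]; o=T[:3,3]; return o+v*(z-o[2])/v[2]
def cloud(n,dep):
    f,cx,cy,T=K(n); v,u=np.mgrid[:400,:640]
    P=np.stack([(u-cx)/f*dep,(v-cy)/f*dep,dep],-1)@T[:3,:3].T+T[:3,3]; P[dep==0]=np.nan; return P
def save(n,im,crop=None):
    cv2.imwrite(f"pics/{n}.png",im[...,::-1])
E
python3 - <<'E'
from h import *
s=r.sense(); print(s); 
ims=[]
for n in ("scene","top"):
    im,d=vision.capture(n); ims.append(im); np.save(n+"_d.npy",d); np.save(n+"_im.npy",im)
    print(n,K(n)[0],K(n)[3].round(3).tolist())
    P=cloud(n,d)
    for t in ("pin","pin_head","button_top","carriage_grip","fork_hole","tongue_hole","t_pin_bar","trainer"):
        for q in vision.find_in(n,t)[:3]:
            u,v=np.round(q["uv"]).astype(int); print(n,t,round(q["conf"],2),(u,v),P[v,u].round(3))
save("a",cv2.resize(np.vstack(ims),None,fx=.75,fy=.75))
E
```

```text
{'time_s': 0.0, 'joints': array([ 9.11916517e+01,  2.20918707e+01,  3.78536970e-01, -2.79357944e-02,
       -6.84116046e+01, -1.48164485e+01]), 'joint_velocities': array([-0.02123195, -0.02500244,  0.02388069,  0.0662723 , -0.03591199,
       -0.05425456]), 'effort': array([-4.84098182e-04, -3.90666389e+01,  1.87405032e+01,  4.21981931e+00,
        1.09766095e-02, -2.01721045e-04]), 'tcp_pos': array([0.1471473 , 0.60721836, 0.40364171]), 'ee_rot': array([[ 9.71816777e-01, -2.35737112e-01, -4.07922675e-04],
       [-2.35737434e-01, -9.71814318e-01, -2.18949990e-03],
       [ 1.19721286e-04,  2.22395538e-03, -9.99997520e-01]]), 'wrist_force': array([-0.0411003 ,  0.20228782,  0.44961209]), 'moment': array([-0.01137915,  0.05349523,  0.01643534]), 'gripper_force': 0.0, 'gripper_width': 1.0004856262756234}
scene 393.29091394252083 [[-0.348, 0.714, -0.608, 1.248], [0.937, 0.251, -0.242, 0.373], [-0.02, -0.654, -0.756, 0.903], [0.0, 0.0, 0.0, 1.0]]
scene pin 0.69 (np.int64(426), np.int64(189)) [0.441 0.383 0.08 ]
scene pin 0.64 (np.int64(352), np.int64(178)) [0.473 0.175 0.085]
scene pin 0
[... 1424 characters left out ...]
 (np.int64(276), np.int64(280)) [0.458 0.178 0.112]
top button_top 0.56 (np.int64(223), np.int64(281)) [0.457 0.282 0.12 ]
top button_top 0.37 (np.int64(230), np.int64(281)) [0.457 0.268 0.12 ]
top carriage_grip 0.66 (np.int64(411), np.int64(235)) [ 0.547 -0.102  0.074]
top fork_hole 0.93 (np.int64(433), np.int64(234)) [ 0.549 -0.151  0.062]
top fork_hole 0.61 (np.int64(335), np.int64(133)) [0.78  0.052 0.026]
top tongue_hole 0.87 (np.int64(409), np.int64(234)) [ 0.549 -0.098  0.073]
top tongue_hole 0.32 (np.int64(227), np.int64(205)) [0.611 0.281 0.094]
top t_pin_bar 0.78 (np.int64(230), np.int64(206)) [0.611 0.278 0.077]
top trainer 0.7 (np.int64(430), np.int64(236)) [ 0.545 -0.144  0.063]
```

View pics/a.png

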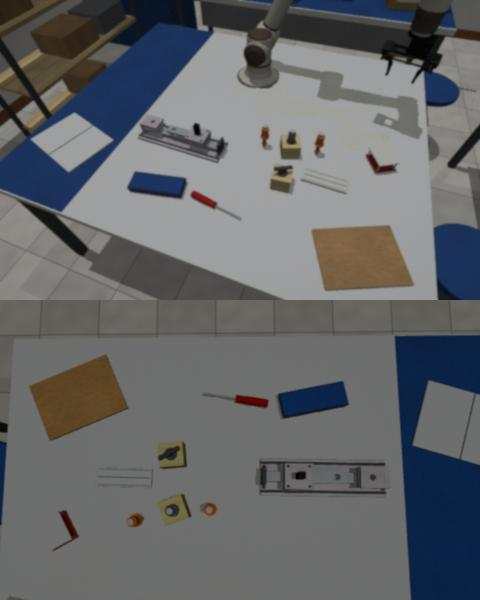

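The scene view (upper) and top view (lower) show the silver-headed pin in its plywood block at about top pixel (229,281), with orange look-alikes on either side. The trainer lies at about (430,235) with its fork on the right. I'll zoom in for details.

```bash
python3 - <<'E'
from h import *
a=np.load("top_im.npy"); b=np.load("scene_im.npy")
R=lambda i:cv2.resize(i,(400,280),interpolation=cv2.INTER_CUBIC)
# trainer top: cols 330-530 rows 165-305
t1=cv2.resize(a[200:272,335:525],(760,288),interpolation=cv2.INTER_CUBIC)
t2=cv2.resize(b[150:220,180:310],(520,280),interpolation=cv2.INTER_CUBIC)
t3=cv2.resize(a[250:310,200:260],(240,280),interpolation=cv2.INTER_CUBIC)
save("b",np.vstack([t1,np.hstack([t2,t3])]))
d=np.load("top_d.npy"); P=cloud("top",d)
def reg(sl,lo,hi):
    Q=P[sl].reshape(-1,3); m=(Q[:,2]>lo)&(Q[:,2]<hi); Q=Q[m]; return Q
Q=reg(np.s_[205:272,335:530],.06,.1)
rc=cv2.minAreaRect((Q[:,:2]*1000).astype(np.float32)); print("trainer top",rc,len(Q), Q[:,2].mean())
Q=reg(np.s_[205:272,335:530],.105,.15); print("post",len(Q),Q.mean(0) if len(Q) else 0)
Q=reg(np.s_[205:272,335:530],.006,.03);print("base",cv2.minAreaRect((Q[:,:2]*1000).astype(np.float32)))
Q=reg(np.s_[255:305,205:255],.105,.15); print("pin",len(Q),np.median(Q,0))
Q=reg(np.s_[255:305,205:255],.055,.066); print("block",cv2.minAreaRect((Q[:,:2]*1000).astype(np.float32)))
d=np.load("scene_d.npy"); P=cloud("scene",d)
Q=reg(np.s_[150:220,180:310],.105,.15); print("post s",len(Q),Q.mean(0) if len(Q) else 0)
Q=reg(np.s_[160:210,372:410],.1,.15); print("pin s",len(Q),np.median(Q,0),Q[:,2].max())
E
```

```text
trainer top ((547.8822631835938, -152.68350219726562), (356.0761413574219, 73.8172607421875), 89.38716125488281) 3072 0.07099896097667256
post 110 [ 0.54789565 -0.07448092  0.12258647]
base ((549.78271484375, -157.68551635742188), (370.6288146972656, 132.40110778808594), 88.66816711425781)
pin 158 [0.45685032 0.27552057 0.11275097]
block ((456.23382568359375, 276.8204040527344), (69.85485076904297, 71.23857116699219), 19.8719482421875)
post s 72 [ 0.55208834 -0.07065882  0.11868773]
pin s 87 [0.46331152 0.28033977 0.11036574] 0.12329722368216112
```

View pics/b.png

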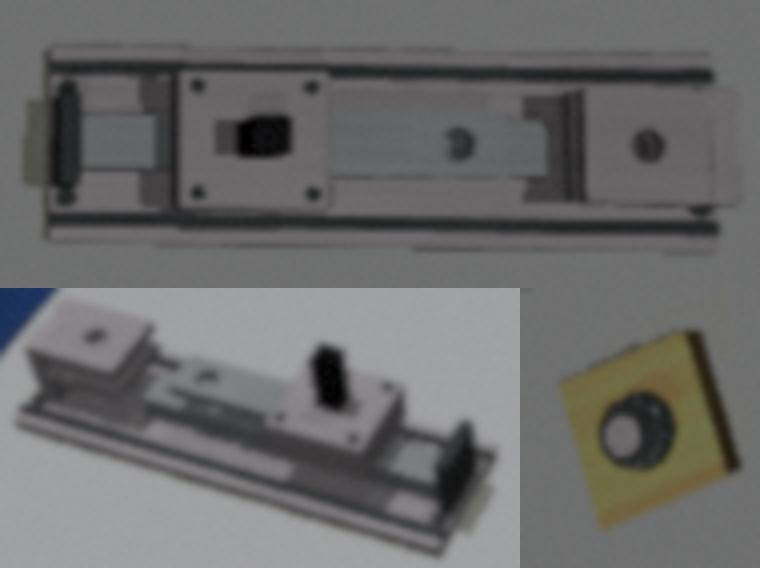

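Upper crop: post top at ≈(401,234), tongue hole ≈(449.8,236) and fork hole ≈(497,236.5), with the fork on the -y side. Lower right: the pin's button is at ≈(225.8,281.7) and its dark flange at ≈(229.3,280.4), so the pin is in the block.

```bash
python3 - <<'E'
from h import *
for n,uv,z in (("fork",(497,236.5),.073),("tongue",(449.8,236),.0615),("post",(401,234),.124),("button",(225.8,281.7),.121),("flange",(229.3,280.4),.07)): print(n,ray("top",uv,z).round(4))
for n,uv,z in (("fork",(180+95/4,150+47/4),.073),("tongue",(180+207/4,150+88/4),.0615),("post",(180+326/4,150+60/4),.124)): print("s",n,ray("scene",uv,z).round(4))
P=np.load("scene_d.npy"); P=cloud("scene",P)
print("fork top z", P[161:164,202:206,2].mean(),"tongue",P[171:174,240:244,2].mean())
E
```

```text
fork [ 0.5425 -0.282   0.073 ]
tongue [ 0.5449 -0.1867  0.0615]
post [ 0.5468 -0.0722  0.124 ]
button [0.4556 0.2762 0.121 ]
flange [0.4559 0.2785 0.07  ]
s fork [ 0.5447 -0.2792  0.073 ]
s tongue [ 0.5463 -0.1831  0.0615]
s post [ 0.545  -0.0746  0.124 ]
fork top z nan tongue 0.061514282235039915
```

```bash
python3 -m creep '[[1,15,15,0,0,0,0],[1,40,41,0,0,0,0],[1,67,69,0,0,0,0],[1,94,97,0,0,0,0],[1,121,125,0,0,0,0],[1,148,153,0,0,0,0],[1,175,181,0,0,0,0],[1,202,209,0,0,0,0]]'
python3 -m creep '[[1,27,28,0,0,0,0],[1,54,56,0,0,0,0],[1,81,84,0,0,0,0],[1,108,112,0,0,0,0],[1,135,140,0,0,0,0],[1,162,168,0,0,0,0],[1,189,196,0,0,0,0],[1,216,224,0,0,0,0]]'
```

```text
time_s: 1.57
tcp_pos: [0.2948, 0.3548, 0.4051]
ee_rot: [[0.972, -0.235, 0.0], [-0.235, -0.972, 0.001], [0.0, -0.001, -1.0]]
wrist_force: [0.1, -0.2, -0.1]
gripper_width: 1.001
gripper_force: 0.0
time_s: 2.23
tcp_pos: [0.4519, 0.0862, 0.4053]
ee_rot: [[0.972, -0.235, 0.001], [-0.235, -0.972, 0.001], [0.001, -0.001, -1.0]]
wrist_force: [1.2, 0.5, 0.2]
gripper_width: 1.0
gripper_force: 0.0
```

```bash
python3 -m creep '[[1,27,28,0,0,0,-2],[1,54,56,0,0,0,-5],[1,81,84,0,0,0,-8],[1,108,112,0,0,0,-12.4],[1,130,134,20,0,0,-12.4],[1,130,134,50,0,0,-12.4],[1,130,134,70,0,0,-12.4],[1,130,134,70,0,0,-12.4]]'
python3 - <<'E'
from h import *
s=r.sense(); print(s["tcp_pos"],s["ee_rot"].round(4))
E
```

```text
time_s: 2.9
tcp_pos: [0.5449, -0.0737, 0.33]
ee_rot: [[1.0, -0.024, -0.01], [-0.024, -1.0, -0.0], [-0.01, 0.0, -1.0]]
wrist_force: [-0.9, 0.0, -0.5]
gripper_width: 1.0
gripper_force: 0.0
[ 0.54485283 -0.07365317  0.32997667] [[ 9.997e-01 -2.410e-02 -1.020e-02]
 [-2.410e-02 -9.997e-01 -1.000e-04]
 [-1.020e-02  4.000e-04 -9.999e-01]]
```

Descend 65 mm and close.

```bash
python3 -m creep '[[1,0,0,15,0,0,0],[1,0,0,30,0,0,0],[1,0,0,45,0,0,0],[1,0,0,55,0,0,0],[1,0,0,62,0,0,0],[1,0,0,65,0,0,0],[1,0,0,65,0,0,0],[0,0,0,65,0,0,0]]'
python3 -m creep '[[-0.2,0,0,0,0,0,0],[-0.4,0,0,0,0,0,0],[-0.6,0,0,0,0,0,0],[-1,0,0,0,0,0,0],[-1,0,0,0,0,0,0],[-1,0,0,0,0,0,0]]'
python3 - <<'E'
from h import *
s=r.sense(); print(s["tcp_pos"],s["ee_rot"].round(4),s["wrist_force"],s["gripper_width"]*87)
E
```

```text
time_s: 3.57
tcp_pos: [0.5466, -0.0726, 0.2705]
ee_rot: [[1.0, -0.021, 0.001], [-0.021, -1.0, -0.0], [0.001, 0.0, -1.0]]
wrist_force: [0.9, 0.6, 0.6]
gripper_width: 0.976
gripper_force: 0.0
time_s: 4.07
tcp_pos: [0.5462, -0.0727, 0.2698]
ee_rot: [[1.0, -0.021, 0.0], [-0.021, -1.0, 0.0], [0.0, -0.0, -1.0]]
wrist_force: [0.1, -0.2, -0.5]
gripper_width: 0.555
gripper_force: 0.0
[ 0.54620483 -0.07274394  0.26983955] [[ 9.998e-01 -2.140e-02  1.000e-04]
 [-2.140e-02 -9.998e-01  0.000e+00]
 [ 1.000e-04 -0.000e+00 -1.000e+00]] [ 0.08555227 -0.18385839 -0.53228409] 48.24318855960807
```

```bash
python3 -m creep '[[-1,0,0,0,0,0,0],[-1,0,0,0,0,0,0],[-1,0,0,0,0,0,0],[-1,0,0,0,0,0,0],[-1,0,0,0,0,0,0],[-1,0,0,0,0,0,0]]'
python3 - <<'E'
from h import *
s=r.sense(); print(s["tcp_pos"],s["wrist_force"],s["gripper_width"]*87, s["gripper_force"])
E
```

```text
time_s: 4.57
tcp_pos: [0.5462, -0.073, 0.2698]
ee_rot: [[1.0, -0.022, -0.0], [-0.022, -1.0, -0.0], [-0.0, 0.0, -1.0]]
wrist_force: [0.4, -1.5, -0.6]
gripper_width: 0.227
gripper_force: 30.0
[ 0.54621122 -0.07297076  0.26975065] [ 0.39883514 -1.5404657  -0.59420303] 19.7733916597496 29.998304662294686
```

```bash
python3 -m creep '[[-1,0,5,0,0,0,0],[-1,0,12,0,0,0,0],[-1,0,20,0,0,0,0],[-1,0,28,0,0,0,0],[-1,0,36,0,0,0,0],[-1,0,44,0,0,0,0],[-1,0,50,0,0,0,0],[-1,0,50,0,0,0,0]]'
python3 -m creep '[[-1,0,6,0,0,0,0],[-1,0,14,0,0,0,0],[-1,0,22,0,0,0,0],[-1,0,30,0,0,0,0],[-1,0,38,0,0,0,0],[-1,0,43,0,0,0,0],[-1,0,45.7,0,0,0,0],[-1,0,45.7,0,0,0,0]]'
python3 - <<'E'
from h import *
s=r.sense(); print(s["tcp_pos"],s["wrist_force"],s["gripper_width"]*87, s["gripper_force"])
im,d=vision.capture("top"); im2,d=vision.capture("scene")
t1=cv2.resize(im[200:272,420:530],(770,504),interpolation=cv2.INTER_CUBIC)
t2=cv2.resize(im2[145:195,170:260],(540,300)) 
save("c",t1); np.save("s2.npy",im2)
E
```

```text
time_s: 5.23
tcp_pos: [0.545, -0.1244, 0.2697]
ee_rot: [[1.0, -0.023, -0.0], [-0.023, -1.0, -0.001], [-0.0, 0.001, -1.0]]
wrist_force: [-0.0, -2.6, -0.5]
gripper_width: 0.229
gripper_force: 30.0
time_s: 5.9
tcp_pos: [0.544, -0.1695, 0.2697]
ee_rot: [[1.0, -0.022, -0.001], [-0.022, -1.0, -0.001], [-0.001, 0.001, -1.0]]
wrist_force: [-2.0, -2.7, -0.2]
gripper_width: 0.226
gripper_force: 30.0
[ 0.54399898 -0.1694959   0.26973458] [-1.99681207 -2.66170121 -0.18668802] 19.693312350156297 29.998545544514975
```

View pics/c.png

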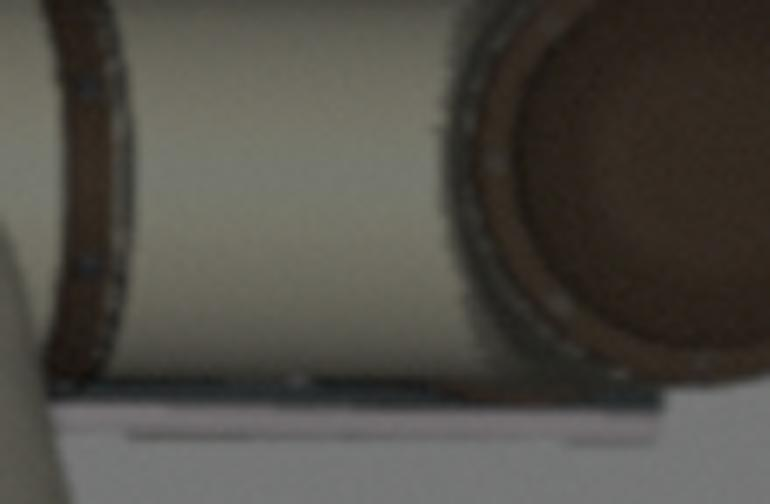

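```bash
python3 -m creep '[[0,0,0,0,0,0,0],[0.5,0,0,0,0,0,0],[0.5,0,0,0,0,0,0],[0.5,0,0,0,0,0,0],[0.5,0,0,-10,0,0,0],[0.5,0,0,-35,0,0,0],[1,0,0,-65,0,0,0],[1,0,0,-90,0,0,0]]'
python3 -m creep '[[1,-6,-20,0,0,0,7],[1,-14,-55,0,0,0,14],[1,-22,-92,0,0,0,21],[1,-31,-130,0,0,0,28],[1,-39,-168,0,0,0,35],[1,-47,-206,0,0,0,42],[1,-55,-244,0,0,0,49],[1,-63,-282,0,0,0,56]]'
python3 - <<'E'
from h import *
s=r.sense(); T=s["tcp_pos"];R=s["ee_rot"]; print(T,R.round(4), R.T@(np.array([.456,.277,T[2]])-T))
im,d=vision.capture("top"); im2,d=vision.capture("scene")
t1=cv2.resize(im[205:268,425:525],(800,504),interpolation=cv2.INTER_CUBIC)
save("d",t1)
E
```

```text
time_s: 6.67
tcp_pos: [0.5444, -0.1683, 0.3622]
ee_rot: [[1.0, -0.021, 0.002], [-0.021, -1.0, -0.001], [0.002, 0.001, -1.0]]
wrist_force: [2.0, 0.8, -0.2]
gripper_width: 0.747
gripper_force: 0.0
time_s: 7.33
tcp_pos: [0.4896, 0.1015, 0.3609]
ee_rot: [[0.6, -0.8, 0.002], [-0.8, -0.6, 0.001], [0.0, -0.002, -1.0]]
wrist_force: [0.4, -0.0, -0.5]
gripper_width: 1.004
gripper_force: 0.0
[0.48962364 0.10146784 0.36089812] [[ 6.002e-01 -7.999e-01  1.700e-03]
 [-7.999e-01 -6.002e-01  8.000e-04]
 [ 4.000e-04 -1.800e-03 -1.000e+00]] [-1.60584043e-01 -7.84528315e-02  7.97985757e-05]
```

View pics/d.png

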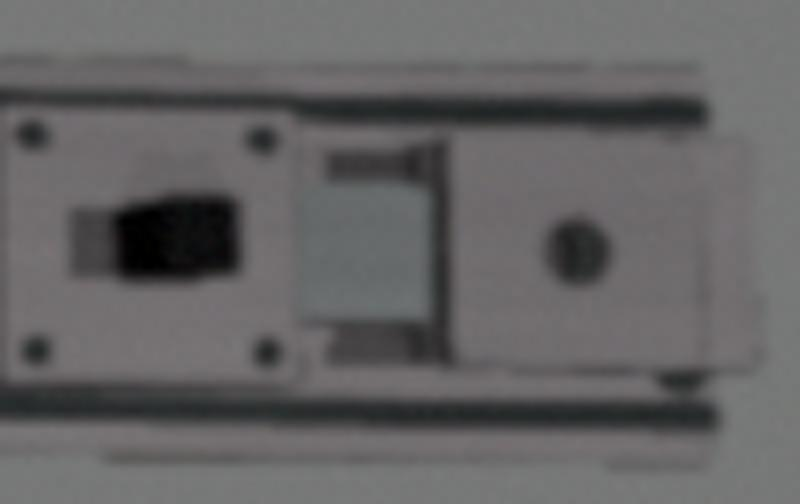

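Fork hole at ≈(577,252) in the crop, i.e. full-image (496.7,236.1). The carriage block spans 5–300 in the crop, so the hole is about 111 mm from the block's centre: aligned within about 1–2 mm. On to the pin.

```bash
python3 -m creep '[[1,-28,-14,0,0,0,6],[1,-56,-27,0,0,0,12],[1,-84,-41,0,0,0,18],[1,-112,-55,0,0,0,24],[1,-138,-67,0,0,0,30],[1,-155,-76,0,0,0,36],[1,-160,-78,5,0,0,37],[1,-160,-78,15,0,0,37]]'
python3 - <<'E'
from h import *
print(ray("top",(496.7,236.1),.073))
for n in ("top","scene"):
    im,d=vision.capture(n)
s=r.sense(); T=s["tcp_pos"];R=s["ee_rot"]; print(T,R.round(4), R.T@(np.array([.456,.277,.258])-T), s["joints"])
E
```

```text
time_s: 8.1
tcp_pos: [0.456, 0.2759, 0.3462]
ee_rot: [[0.006, -1.0, 0.003], [-1.0, -0.006, 0.003], [-0.003, -0.003, -1.0]]
wrist_force: [-0.8, -0.1, -0.0]
gripper_width: 1.0
gripper_force: 0.0
[ 0.54335517 -0.28145576  0.073     ]
[0.45535541 0.2736878  0.34324557] [[ 0.0036 -1.     -0.0029]
 [-1.     -0.0036 -0.0022]
 [ 0.0022  0.0029 -1.    ]] [-0.00349718 -0.00090293  0.08523583] [ 4.85026687e+01  1.61688766e+01 -1.77771308e+01 -4.78681392e-02
 -5.62581530e+01 -4.82672186e+01]
```

```bash
python3 -m creep '[[1,-1,0,15,0,0,0],[1,-2,0,35,0,0,0],[1,-2,0,55,0,0,0],[1,-2,0,70,0,0,0],[1,-2,0,80,0,0,0],[1,-2,0,85,0,0,0],[0.5,-2,0,86,0,0,0],[0.2,-2,0,86,0,0,0]]'
python3 -m creep '[[0,0,0,0,0,0,0],[-0.2,0,0,0,0,0,0],[-0.3,0,0,0,0,0,0],[-0.4,0,0,0,0,0,0],[-1,0,0,0,0,0,0],[-1,0,0,0,0,0,0],[-1,0,0,0,0,0,0],[-1,0,0,0,0,0,0]]'
python3 - <<'E'
from h import *
s=r.sense(); print(s["tcp_pos"],s["ee_rot"].round(4),s["wrist_force"],s["gripper_width"]*87)
E
```

```text
time_s: 8.87
tcp_pos: [0.4562, 0.2762, 0.2591]
ee_rot: [[0.003, -1.0, 0.001], [-1.0, -0.003, 0.0], [-0.0, -0.001, -1.0]]
wrist_force: [-0.3, -0.7, 0.8]
gripper_width: 0.92
gripper_force: 0.0
time_s: 9.53
tcp_pos: [0.4559, 0.2764, 0.2589]
ee_rot: [[0.003, -1.0, 0.0], [-1.0, -0.003, 0.0], [-0.0, -0.0, -1.0]]
wrist_force: [1.7, 0.4, -0.8]
gripper_width: 0.326
gripper_force: 0.5
[0.45590465 0.27643153 0.25886138] [[ 3.1e-03 -1.0e+00  5.0e-04]
 [-1.0e+00 -3.1e-03  3.0e-04]
 [-3.0e-04 -5.0e-04 -1.0e+00]] [ 1.73277266  0.44674439 -0.81092217] 28.32904883528792
```

```bash
python3 -m creep '[[-1,0,0,0,0,0,0],[-1,0,0,-5,0,0,0],[-1,0,0,-15,0,0,0],[-1,0,0,-30,0,0,0],[-1,0,0,-50,0,0,0],[-1,0,0,-75,0,0,0],[-1,0,0,-95,0,0,0],[-1,0,0,-100,0,0,0]]'
python3 - <<'E'
from h import *
s=r.sense(); T=s["tcp_pos"];R=s["ee_rot"]; print(T,R.round(4),s["wrist_force"],s["gripper_width"]*87,s["gripper_force"], R.T@(np.array([.544,-.280,T[2]])-T))
E
```

```text
time_s: 10.2
tcp_pos: [0.4562, 0.2766, 0.3629]
ee_rot: [[0.004, -1.0, 0.005], [-1.0, -0.003, 0.004], [-0.004, -0.005, -1.0]]
wrist_force: [0.5, 0.2, -1.1]
gripper_width: 0.314
gripper_force: 30.0
[0.45616555 0.27659733 0.36293175] [[ 0.0035 -1.      0.0049]
 [-1.     -0.0035  0.0043]
 [-0.0043 -0.005  -1.    ]] [ 0.4674509   0.21304322 -1.12142682] 27.30157417495503 29.99984246212989 [ 0.55689718 -0.08589059 -0.00195517]
```

```bash
python3 -m creep '[[-1,8,-1,-20,0,0,0],[-1,25,-4,-38,0,0,0],[-1,50,-8,-45,0,0,0],[-1,82,-13,-45,0,0,0],[-1,118,-18,-45,0,0,0],[-1,155,-24,-45,0,0,0],[-1,192,-30,-45,0,0,0],[-1,229,-36,-45,0,0,0]]'
python3 -m creep '[[-1,37,-6,0,0,0,0],[-1,74,-12,0,0,0,0],[-1,111,-18,0,0,0,0],[-1,148,-24,0,0,0,0],[-1,185,-30,0,0,0,0],[-1,222,-36,0,0,0,0],[-1,259,-42,0,0,0,0],[-1,290,-47,0,0,0,0]]'
python3 -m creep '[[-1,20,-3,0,0,0,0],[-1,33,-4,0,0,0,0],[-1,37,-4,0,0,0,0],[-1,37,-4,10,0,0,0],[-1,37,-4,30,0,0,0],[-1,37,-4,45,0,0,0],[-1,37,-4,48,0,0,0],[-1,37,-4,48,0,0,0]]'
python3 - <<'E'
from h import *
s=r.sense(); T=s["tcp_pos"];R=s["ee_rot"]; print(T,R.round(4),s["wrist_force"])
f,cx,cy,E=K("scene"); im,d=vision.capture("scene"); np.save("s3.npy",im)
save("e",cv2.resize(im[95:215,150:300],(750,600),interpolation=cv2.INTER_CUBIC))
def proj(p):
    q=np.linalg.inv(E)@np.r_[p,1]; return (q[:2]/q[2]*f+[cx,cy])
T=s["tcp_pos"]
for n,p in (("hole",[.543,-.2785,.073]),("nose",[T[0],T[1],T[2]-.251]),("flange",[T[0],T[1],T[2]-.195])):
    print(n,proj(p),(proj(p)-[150,95])*5)
E
```

```text
time_s: 10.87
tcp_pos: [0.4917, 0.0457, 0.4031]
ee_rot: [[0.003, -1.0, -0.002], [-1.0, -0.003, -0.0], [0.0, 0.002, -1.0]]
wrist_force: [1.3, -0.5, -2.2]
gripper_width: 0.314
gripper_force: 30.0
time_s: 11.53
tcp_pos: [0.5399, -0.2447, 0.4026]
ee_rot: [[0.002, -1.0, -0.003], [-1.0, -0.002, 0.001], [-0.001, 0.003, -1.0]]
wrist_force: [0.5, 0.2, -2.3]
gripper_width: 0.315
gripper_force: 30.0
time_s: 12.2
tcp_pos: [0.5441, -0.2779, 0.3541]
ee_rot: [[0.004, -1.0, -0.004], [-1.0, -0.004, 0.001], [-0.001, 0.004, -1.0]]
wrist_force: [0.1, -0.1, -2.2]
gripper_width: 0.315
gripper_force: 30.0
[ 0.54408586 -0.27794261  0.35413215] [[ 0.0045 -1.     -0.0037]
 [-1.     -0.0045  0.0013]
 [-0.0013  0.0037 -1.    ]] [ 0.1274781  -0.08017222 -2.22193576]
hole [204.224236   161.44717871] [271.12117999 332.23589353]
nose [201.83246757 154.44263907] [259.16233783 297.21319535]
flange [197.18837845 140.15471328] [235.94189227 225.77356639]
```

View pics/e.png

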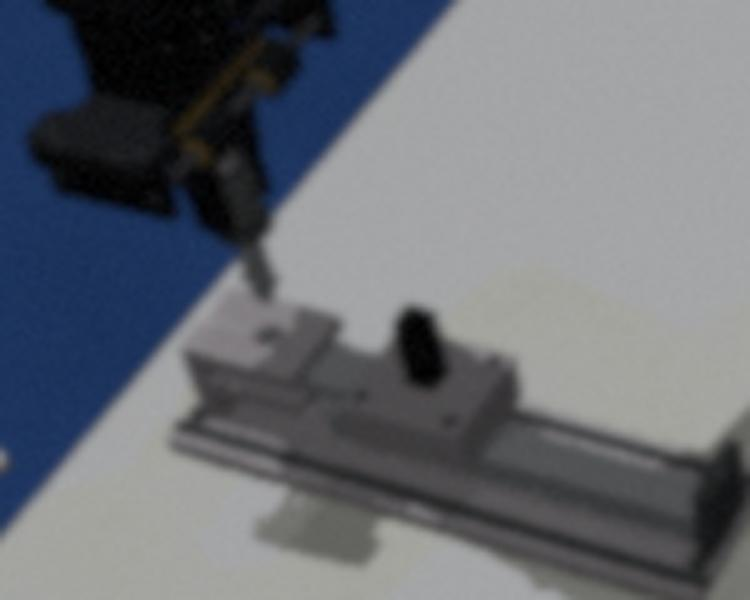

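Scene crop: nose tip at ≈(264,297), dark fork hole at ≈(269,333), post at (420,345). The pin appears a few mm off toward +y relative to the hole, so I'll take an enlarged look.

```bash
python3 - <<'E'
from h import *
im,d=vision.capture("scene"); a=im[128:170,188:222].astype(float)
a=np.clip((a-20)*1.6,0,255).astype(np.uint8)
save("f",cv2.resize(a,None,fx=14,fy=14,interpolation=cv2.INTER_CUBIC))
s=r.sense(); T=s["tcp_pos"]; print(T)
f,cx,cy,E=K("scene")
def proj(p):
    q=np.linalg.inv(E)@np.r_[p,1]; return ((q[:2]/q[2]*f+[cx,cy])-[188,128])*14+6.5
for n,p in (("hole",[.543,-.2785,.073]),("hole+5x",[.548,-.2785,.073]),("hole+5y",[.543,-.2735,.073]),("nose",[T[0],T[1],T[2]-.251]),("nose-25",[T[0],T[1],T[2]-.276]),("flange",[T[0],T[1],T[2]-.195])): print(n,proj(p).round(1))
E
```

```text
[ 0.54481207 -0.27856939  0.35654425]
hole [233.6 474.8]
hole+5x [221.8 489.6]
hole+5y [253.3 479.9]
nose [193.2 369.9]
nose-25 [220.9 454.9]
flange [127.8 169.2]
```

View pics/f.png

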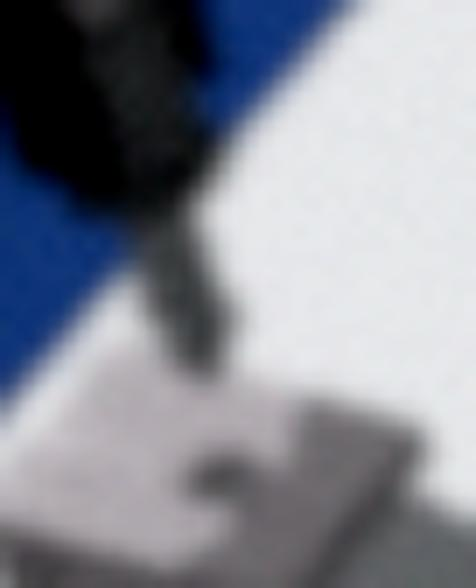

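Enlarged: hole centre ≈(224,477), nose tip ≈(206,372). Projected straight down, the nose lands at (242,482), which is about 4.7 mm too far in +y and fine in x. I'll correct by that and lower with the force watched.

```bash
python3 -m creep '[[-1,2,0,0,0,0,0],[-1,4.5,0.3,0,0,0,0],[-1,4.5,0.3,8,0,0,0],[-1,4.5,0.3,18,0,0,0],[-1,4.5,0.3,26,0,0,0],[-1,4.5,0.3,29,0,0,0],[-1,4.5,0.3,29,0,0,0],[-1,4.5,0.3,29,0,0,0]]'
python3 - <<'E'
from h import *
im,d=vision.capture("scene"); a=im[128:170,188:222].astype(float)
a=np.clip((a-20)*1.6,0,255).astype(np.uint8)
save("g",cv2.resize(a,None,fx=14,fy=14,interpolation=cv2.INTER_CUBIC))
s=r.sense(); T=s["tcp_pos"]; print(T, s["wrist_force"])
E
```

```text
time_s: 12.97
tcp_pos: [0.5442, -0.2839, 0.3263]
ee_rot: [[0.003, -1.0, -0.001], [-1.0, -0.003, -0.0], [0.0, 0.001, -1.0]]
wrist_force: [0.4, 0.1, -2.0]
gripper_width: 0.314
gripper_force: 30.0
[ 0.54435172 -0.28396226  0.32677255] [ 0.13043366  0.78879122 -1.14564682]
```

View pics/g.png

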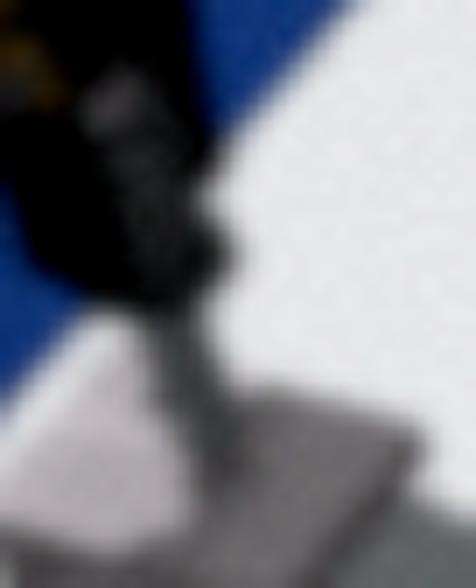

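The nose tip sits at ≈(219,482), over the hole's place (224,477). Lower further while checking the force.

```bash
python3 -m creep '[[-1,0,0,2,0,0,0],[-1,0,0,4,0,0,0],[-1,0,0,6,0,0,0],[-1,0,0,6,0,0,0]]'
python3 -m creep '[[-1,0,0,1,0,0,0],[-1,0,0,2,0,0,0],[-1,0,0,3,0,0,0],[-1,0,0,3,0,0,0]]'
```

```text
time_s: 13.35
tcp_pos: [0.544, -0.2838, 0.3203]
ee_rot: [[0.003, -1.0, -0.001], [-1.0, -0.003, 0.0], [-0.0, 0.001, -1.0]]
wrist_force: [-0.1, 0.2, -1.8]
gripper_width: 0.312
gripper_force: 30.0
time_s: 13.68
tcp_pos: [0.5441, -0.2839, 0.3175]
ee_rot: [[0.003, -1.0, -0.0], [-1.0, -0.003, 0.0], [-0.0, 0.0, -1.0]]
wrist_force: [-0.0, -0.0, -2.5]
gripper_width: 0.316
gripper_force: 30.0
```

```bash
python3 -m creep '[[-1,0,0,1,0,0,0],[-1,0,0,2,0,0,0],[-1,0,0,2,0,0,0]]'
python3 -m creep '[[-1,0,0,1,0,0,0],[-1,0,0,1.5,0,0,0],[-1,0,0,1.5,0,0,0]]'
```

```text
time_s: 13.93
tcp_pos: [0.5441, -0.2838, 0.3155]
ee_rot: [[0.003, -1.0, -0.0], [-1.0, -0.003, 0.0], [-0.0, 0.0, -1.0]]
wrist_force: [-0.3, -0.3, -2.7]
gripper_width: 0.314
gripper_force: 30.0
time_s: 14.18
tcp_pos: [0.5442, -0.2838, 0.3142]
ee_rot: [[0.003, -1.0, 0.0], [-1.0, -0.003, 0.0], [-0.0, -0.0, -1.0]]
wrist_force: [0.9, 0.1, -2.0]
gripper_width: 0.312
gripper_force: 30.0
```

```bash
python3 -m creep '[[-1,0,0,0.7,0,0,0],[-1,0,0,1.5,0,0,0],[-1,0,0,1.5,0,0,0]]'
python3 -m creep '[[-1,0,0,0.7,0,0,0],[-1,0,0,1.5,0,0,0],[-1,0,0,1.5,0,0,0]]'
```

```text
time_s: 14.43
tcp_pos: [0.5442, -0.2838, 0.3126]
ee_rot: [[0.003, -1.0, 0.0], [-1.0, -0.003, 0.0], [-0.0, -0.0, -1.0]]
wrist_force: [-0.3, 0.4, -2.1]
gripper_width: 0.315
gripper_force: 30.0
time_s: 14.68
tcp_pos: [0.5442, -0.2838, 0.3111]
ee_rot: [[0.003, -1.0, 0.0], [-1.0, -0.003, 0.0], [-0.0, -0.0, -1.0]]
wrist_force: [0.4, 0.9, -3.2]
gripper_width: 0.315
gripper_force: 30.0
```

```bash
python3 -m creep '[[-1,0,0,0.5,0,0,0],[-1,0,0,1,0,0,0],[-1,0,0,1,0,0,0]]'
python3 -m creep '[[-1,0,0,0.5,0,0,0],[-1,0,0,1,0,0,0],[-1,0,0,1,0,0,0]]'
```

```text
time_s: 14.93
tcp_pos: [0.5442, -0.2838, 0.3102]
ee_rot: [[0.003, -1.0, 0.0], [-1.0, -0.003, 0.0], [-0.0, -0.0, -1.0]]
wrist_force: [0.9, 1.4, -2.0]
gripper_width: 0.314
gripper_force: 30.0
time_s: 15.18
tcp_pos: [0.5442, -0.2839, 0.3094]
ee_rot: [[0.003, -1.0, 0.0], [-1.0, -0.003, -0.0], [0.0, -0.0, -1.0]]
wrist_force: [-0.2, 2.6, -0.3]
gripper_width: 0.315
gripper_force: 30.0
```

```bash
python3 -m creep '[[-1,-0.5,0,0.2,0,0,0],[-1,-0.6,0,0.3,0,0,0],[-1,-0.6,0,0.3,0,0,0]]'
python3 -m creep '[[-0.2,0,0,0,0,0,0],[-0.2,0,0,0,0,0,0],[0.2,0,0,0,0,0,0],[0.5,0,0,0,0,0,0],[0.5,0,0,0,0,0,0],[0.5,0,0,0,0,0,0],[0.5,0,0,0,0,0,0],[0.5,0,0,0,0,0,0]]'
```

```text
time_s: 15.43
tcp_pos: [0.5442, -0.2834, 0.3094]
ee_rot: [[0.003, -1.0, 0.0], [-1.0, -0.003, -0.001], [0.001, -0.0, -1.0]]
wrist_force: [0.5, 0.0, 0.6]
gripper_width: 0.317
gripper_force: 30.0
time_s: 16.1
tcp_pos: [0.5442, -0.2833, 0.3089]
ee_rot: [[0.003, -1.0, -0.0], [-1.0, -0.003, -0.0], [0.0, 0.0, -1.0]]
wrist_force: [0.2, 0.7, -0.4]
gripper_width: 0.718
gripper_force: 0.0
```

```bash
python3 -m creep '[[0.6,0,0,-8,0,0,0],[0.6,0,0,-20,0,0,0],[0.6,0,0,-40,0,0,0],[0.2,0,0,-60,0,0,0],[-0.5,-2,0,-75,0,0,0],[-1,-4.3,0,-85,0,0,0],[-1,-4.3,0,-85,0,0,0],[-1,-4.3,0,-85,0,0,0]]'
python3 -m creep '[[-1,0,0,0,0,0,0],[-1,0,0,0,0,0,0],[-1,0,0,0,0,0,0],[-1,0,0,0,0,0,0],[-1,0,0,0,0,0,0],[-1,0,0,0,0,0,0],[-1,0,0,0,0,0,0]]'
python3 - <<'E'
from h import *
im,d=vision.capture("scene"); a=im[110:170,178:228].astype(float)
a=np.clip((a-15)*1.7,0,255).astype(np.uint8)
save("i",cv2.resize(a,None,fx=10,fy=10,interpolation=cv2.INTER_CUBIC))
f,cx,cy,E=K("scene")
def proj(p):
    q=np.linalg.inv(E)@np.r_[p,1]; return ((q[:2]/q[2]*f+[cx,cy])-[178,110])*10+4.5
s=r.sense(); T=s["tcp_pos"]; print(T)
for n,p in (("btn",[.5442,-.279,.1715]),("btn+5y",[.5442,-.274,.1715]),("flange",[.5442,-.279,.1145]),("tip",T-[0,0,.182])): print(n,proj(p).round(1))
E
```

```text
time_s: 16.77
tcp_pos: [0.544, -0.2788, 0.3942]
ee_rot: [[0.003, -1.0, 0.001], [-1.0, -0.003, 0.0], [-0.0, -0.001, -1.0]]
wrist_force: [0.6, 0.5, -1.1]
gripper_width: 0.504
gripper_force: 0.0
time_s: 17.35
tcp_pos: [0.5442, -0.279, 0.3938]
ee_rot: [[0.003, -1.0, -0.0], [-1.0, -0.003, 0.0], [-0.0, 0.0, -1.0]]
wrist_force: [0.2, -0.1, 0.0]
gripper_width: 0.027
gripper_force: 0.0
[ 0.54416027 -0.27898426  0.39386663]
btn [182.3 272.5]
btn+5y [197.2 276.2]
flange [230.4 420.2]
tip [146.1 160.9]
```

View pics/i.png

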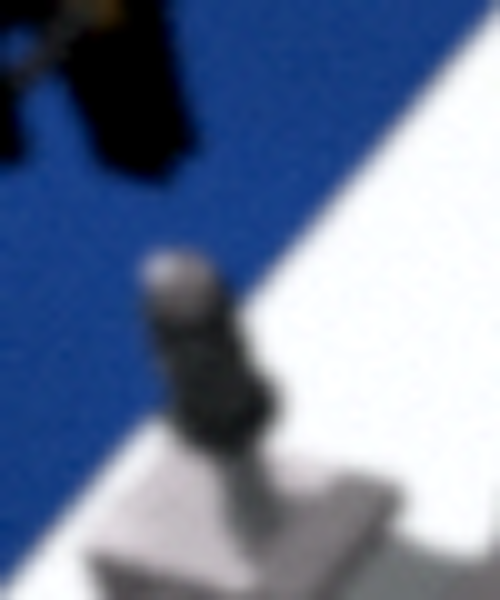

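The pin stands upright on the rim, button top at ≈(180,265), and the closed fingertips are above it at (150,165). I'll press down on the button.

```bash
python3 -m creep '[[-1,1,0,8,0,0,0],[-1,1,0,20,0,0,0],[-1,1,0,30,0,0,0],[-1,1,0,36,0,0,0],[-1,1,0,38,0,0,0],[-1,1,0,39,0,0,0],[-1,1,0,39,0,0,0]]'
python3 -m creep '[[-1,0,0,1,0,0,0],[-1,0,0,2,0,0,0],[-1,0,0,3,0,0,0],[-1,0,0,4,0,0,0],[-1,0,0,4,0,0,0]]'
```

```text
time_s: 17.98
tcp_pos: [0.5443, -0.28, 0.355]
ee_rot: [[0.003, -1.0, 0.0], [-1.0, -0.003, -0.0], [0.0, -0.0, -1.0]]
wrist_force: [0.4, -0.1, -0.3]
gripper_width: 0.011
gripper_force: 0.0
time_s: 18.4
tcp_pos: [0.5444, -0.2801, 0.352]
ee_rot: [[0.003, -1.0, 0.002], [-1.0, -0.003, -0.001], [0.001, -0.002, -1.0]]
wrist_force: [-0.2, -0.2, 5.9]
gripper_width: 0.006
gripper_force: 2.6
```

Contact with the spring; continue in small steps.

```bash
python3 -m creep '[[-1,0,0,1,0,0,0],[-1,0,0,2,0,0,0],[-1,0,0,3,0,0,0],[-1,0,0,4,0,0,0],[-1,0,0,4,0,0,0]]'
python3 -m creep '[[-1,0,0,1,0,0,0],[-1,0,0,2,0,0,0],[-1,0,0,3,0,0,0],[-1,0,0,4,0,0,0],[-1,0,0,4,0,0,0]]'
```

```text
time_s: 18.82
tcp_pos: [0.5444, -0.28, 0.348]
ee_rot: [[0.003, -1.0, 0.002], [-1.0, -0.003, -0.001], [0.001, -0.002, -1.0]]
wrist_force: [0.1, 0.8, 5.0]
gripper_width: 0.01
gripper_force: 2.4
time_s: 19.23
tcp_pos: [0.5441, -0.28, 0.3425]
ee_rot: [[0.003, -1.0, -0.001], [-1.0, -0.003, 0.0], [-0.0, 0.001, -1.0]]
wrist_force: [-0.3, 0.3, 1.7]
gripper_width: 0.005
gripper_force: 0.5
```

```bash
python3 -m creep '[[-1,0,0,1,0,0,0],[-1,0,0,2,0,0,0],[-1,0,0,3,0,0,0],[-1,0,0,4,0,0,0],[-1,0,0,5,0,0,0],[-1,0,0,5,0,0,0]]'
python3 -m creep '[[-1,0,0,1,0,0,0],[-1,0,0,2,0,0,0],[-1,0,0,3,0,0,0],[-1,0,0,4,0,0,0],[-1,0,0,5,0,0,0],[-1,0,0,5,0,0,0]]'
```

```text
time_s: 19.73
tcp_pos: [0.5441, -0.2799, 0.3377]
ee_rot: [[0.003, -1.0, -0.0], [-1.0, -0.003, 0.0], [-0.0, 0.0, -1.0]]
wrist_force: [-0.4, -0.7, 0.6]
gripper_width: 0.004
gripper_force: 0.4
time_s: 20.23
tcp_pos: [0.5439, -0.2799, 0.3321]
ee_rot: [[0.003, -1.0, -0.001], [-1.0, -0.003, 0.001], [-0.001, 0.001, -1.0]]
wrist_force: [0.1, -0.2, -0.3]
gripper_width: 0.008
gripper_force: 0.0
```

```bash
python3 -m creep '[[-1,0,0,1,0,0,0],[-1,0,0,2,0,0,0],[-1,0,0,3,0,0,0],[-1,0,0,4,0,0,0],[-1,0,0,5,0,0,0],[-1,0,0,5,0,0,0]]'
python3 - <<'E'
from h import *
im,d=vision.capture("scene"); a=im[110:170,178:228].astype(float)
a=np.clip((a-15)*1.7,0,255).astype(np.uint8)
save("j",cv2.resize(a,None,fx=10,fy=10,interpolation=cv2.INTER_CUBIC))
E
```

```text
time_s: 20.73
tcp_pos: [0.5443, -0.2799, 0.3282]
ee_rot: [[0.003, -1.0, 0.001], [-1.0, -0.003, -0.0], [0.0, -0.001, -1.0]]
wrist_force: [0.5, 0.9, 4.2]
gripper_width: 0.005
gripper_force: 1.4
```

View pics/j.png

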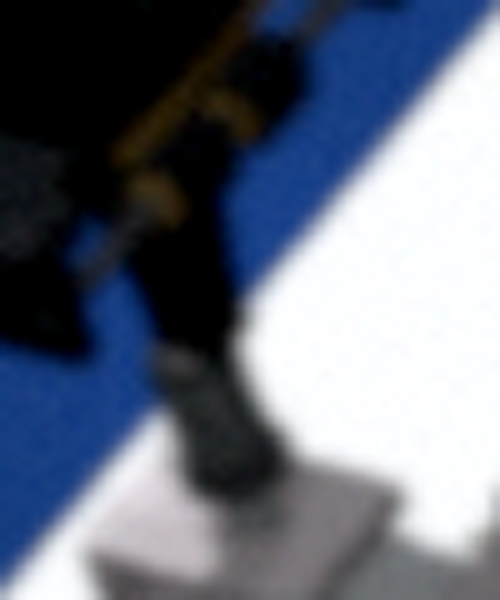

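The pin is upright and partly sunk, with the fingertips on its button at ≈(195,345). Contact is light; continue.

```bash
python3 -m creep '[[-1,0,0,1,0,0,0],[-1,0,0,2,0,0,0],[-1,0,0,3,0,0,0],[-1,0,0,4,0,0,0],[-1,0,0,4,0,0,0]]'
python3 -m creep '[[-1,0,0,1,0,0,0],[-1,0,0,2,0,0,0],[-1,0,0,3,0,0,0],[-1,0,0,4,0,0,0],[-1,0,0,4,0,0,0]]'
```

```text
time_s: 21.2
tcp_pos: [0.5444, -0.2798, 0.3249]
ee_rot: [[0.003, -1.0, 0.001], [-1.0, -0.003, -0.0], [0.0, -0.001, -1.0]]
wrist_force: [-0.9, 2.0, 7.0]
gripper_width: 0.004
gripper_force: 3.4
time_s: 21.62
tcp_pos: [0.545, -0.2798, 0.3232]
ee_rot: [[0.004, -1.0, 0.005], [-1.0, -0.004, -0.002], [0.002, -0.005, -1.0]]
wrist_force: [-0.9, 4.7, 13.7]
gripper_width: 0.005
gripper_force: 6.9
```

```bash
python3 -m creep '[[-1,0,0,-2,0,0,0],[-1,0,0,-6,0,0,0],[-1,0,0,-11,0,0,0],[-1,-1,0,-13,0,0,0],[-1,-1,0,-13,0,0,0]]'
python3 - <<'E'
from h import *
im,d=vision.capture("scene"); a=im[110:170,178:228].astype(float)
a=np.clip((a-15)*1.7,0,255).astype(np.uint8)
save("k",cv2.resize(a,None,fx=10,fy=10,interpolation=cv2.INTER_CUBIC))
f,cx,cy,E=K("scene")
def proj(p):
    q=np.linalg.inv(E)@np.r_[p,1]; return ((q[:2]/q[2]*f+[cx,cy])-[178,110])*10+4.5
for z in (.084,.0915,.097): print(z,proj([.5442,-.28,z]).round(),proj([.5442,-.28,z+.046]).round())
E
```

```text
time_s: 22.03
tcp_pos: [0.544, -0.279, 0.3329]
ee_rot: [[0.003, -1.0, -0.0], [-1.0, -0.003, -0.0], [0.0, 0.0, -1.0]]
wrist_force: [0.2, -0.1, -0.4]
gripper_width: 0.004
gripper_force: 0.0
0.084 [252. 494.] [215. 380.]
0.0915 [246. 476.] [209. 361.]
0.097 [242. 463.] [204. 347.]
```

View pics/k.png

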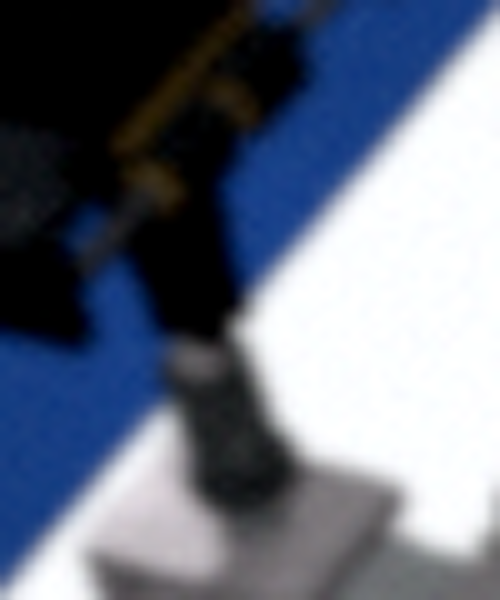

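The pin is upright and has sunk further: flange bottom at ≈(245,507), so its underside is near z 0.09. The button shows at (200,355). Press again, more on centre.

```bash
python3 -m creep '[[-1,0,0,1,0,0,0],[-1,0,0,2,0,0,0],[-1,0,0,3,0,0,0],[-1,0,0,3,0,0,0]]'
python3 -m creep '[[-1,0,0,1,0,0,0],[-1,0,0,2,0,0,0],[-1,0,0,3,0,0,0],[-1,0,0,3,0,0,0]]'
python3 -m creep '[[-1,0,0,1,0,0,0],[-1,0,0,2,0,0,0],[-1,0,0,2,0,0,0]]'
```

```text
time_s: 22.42
tcp_pos: [0.544, -0.279, 0.3292]
ee_rot: [[0.003, -1.0, -0.001], [-1.0, -0.003, 0.0], [-0.0, 0.001, -1.0]]
wrist_force: [0.5, 0.3, -0.3]
gripper_width: 0.009
gripper_force: 0.0
time_s: 22.75
tcp_pos: [0.5441, -0.279, 0.3267]
ee_rot: [[0.003, -1.0, -0.0], [-1.0, -0.003, 0.0], [-0.0, 0.0, -1.0]]
wrist_force: [-0.6, 0.1, 0.2]
gripper_width: 0.006
gripper_force: 0.0
time_s: 23.0
tcp_pos: [0.5442, -0.279, 0.325]
ee_rot: [[0.003, -1.0, 0.0], [-1.0, -0.003, -0.0], [0.0, -0.0, -1.0]]
wrist_force: [-0.0, -0.5, -0.7]
gripper_width: 0.005
gripper_force: 0.0
```

```bash
python3 -m creep '[[-1,0,0,1,0,0,0],[-1,0,0,2,0,0,0],[-1,0,0,2,0,0,0]]'
python3 -m creep '[[-1,0,0,1,0,0,0],[-1,0,0,2,0,0,0],[-1,0,0,2,0,0,0]]'
```

```text
time_s: 23.25
tcp_pos: [0.5441, -0.279, 0.3227]
ee_rot: [[0.003, -1.0, -0.0], [-1.0, -0.003, 0.0], [-0.0, 0.0, -1.0]]
wrist_force: [0.9, -1.2, 0.0]
gripper_width: 0.003
gripper_force: 0.1
time_s: 23.5
tcp_pos: [0.5441, -0.279, 0.3207]
ee_rot: [[0.003, -1.0, -0.0], [-1.0, -0.003, 0.0], [-0.0, 0.0, -1.0]]
wrist_force: [0.0, 0.5, 0.3]
gripper_width: 0.003
gripper_force: 0.1
```

```bash
python3 -m creep '[[-1,0,0,1,0,0,0],[-1,0,0,2,0,0,0],[-1,0,0,3,0,0,0],[-1,0,0,3,0,0,0]]'
python3 -m creep '[[-1,0,0,1,0,0,0],[-1,0,0,2,0,0,0],[-1,0,0,3,0,0,0],[-1,0,0,3,0,0,0]]'
python3 -m creep '[[-1,0,0,1,0,0,0],[-1,0,0,2,0,0,0],[-1,0,0,2,0,0,0]]'
```

```text
time_s: 23.83
tcp_pos: [0.5441, -0.279, 0.3177]
ee_rot: [[0.003, -1.0, -0.0], [-1.0, -0.003, 0.0], [-0.0, 0.0, -1.0]]
wrist_force: [-0.0, -0.1, 0.2]
gripper_width: 0.009
gripper_force: 0.0
time_s: 24.17
tcp_pos: [0.5441, -0.2789, 0.3146]
ee_rot: [[0.003, -1.0, -0.001], [-1.0, -0.003, 0.0], [-0.0, 0.001, -1.0]]
wrist_force: [0.2, -0.1, -0.5]
gripper_width: 0.005
gripper_force: 0.0
time_s: 24.42
tcp_pos: [0.5441, -0.2789, 0.3127]
ee_rot: [[0.003, -1.0, -0.0], [-1.0, -0.003, 0.0], [-0.0, 0.0, -1.0]]
wrist_force: [-0.5, 0.7, 0.8]
gripper_width: 0.005
gripper_force: 0.0
```

```bash
python3 -m creep '[[-1,0,0,1,0,0,0],[-1,0,0,2,0,0,0],[-1,0,0,2,0,0,0]]'
python3 -m creep '[[-1,0,0,1,0,0,0],[-1,0,0,2,0,0,0],[-1,0,0,2,0,0,0]]'
python3 -m creep '[[-1,0,0,1,0,0,0],[-1,0,0,2,0,0,0],[-1,0,0,2,0,0,0]]'
```

```text
time_s: 24.67
tcp_pos: [0.5442, -0.2791, 0.3112]
ee_rot: [[0.003, -1.0, 0.0], [-1.0, -0.003, -0.001], [0.001, -0.0, -1.0]]
wrist_force: [-1.7, 0.4, 4.3]
gripper_width: 0.003
gripper_force: 1.8
time_s: 24.92
tcp_pos: [0.5442, -0.2791, 0.3094]
ee_rot: [[0.003, -1.0, 0.0], [-1.0, -0.003, -0.001], [0.001, -0.0, -1.0]]
wrist_force: [-1.3, 0.5, 5.1]
gripper_width: 0.007
gripper_force: 2.3
time_s: 25.17
tcp_pos: [0.5442, -0.2791, 0.3073]
ee_rot: [[0.003, -1.0, 0.0], [-1.0, -0.003, -0.0], [0.0, -0.0, -1.0]]
wrist_force: [-1.0, 0.8, 5.5]
gripper_width: 0.005
gripper_force: 2.8
```

The spring is met at tip height 0.130, which is the home position with the button out. I'll press fully once, release, open and grasp the head.

```bash
python3 -m creep '[[-1,0,0,1,0,0,0],[-1,0,0,2,0,0,0],[-1,0,0,3,0,0,0],[-1,0,0,4,0,0,0],[-1,0,0,4,0,0,0]]'
python3 -m creep '[[-1,0,0,-5,0,0,0],[-1,0,0,-10,0,0,0],[-1,0,0,-20,0,0,0],[0,0,0,-35,0,0,0],[0.5,0,0,-45,0,0,0],[0.5,0,0,-45,0,0,0],[0.5,0,0,-45,0,0,0],[0.5,0,0,-45,0,0,0]]'
python3 -m creep '[[0.6,0,0,0,0,0,0],[0.6,0,0,0,0,0,0],[0.6,0,0,0,0,0,0],[0.6,0,0,0,0,0,0]]'
python3 - <<'E'
from h import *
im,d=vision.capture("scene"); P=cloud("scene",d); Q=P[125:190,185:225].reshape(-1,3)
m=(abs(Q[:,0]-.544)<.03)&(abs(Q[:,1]+.279)<.03)&(Q[:,2]>.08)&(Q[:,2]<.15); Q=Q[m]
print(len(Q),Q.mean(0),np.percentile(Q[:,2],[50,90,98]),Q[Q[:,2]>.115].mean(0)); print(r.sense()["tcp_pos"])
E
```

```text
time_s: 25.58
tcp_pos: [0.5442, -0.2791, 0.3046]
ee_rot: [[0.004, -1.0, 0.001], [-1.0, -0.004, -0.001], [0.001, -0.001, -1.0]]
wrist_force: [-3.9, 0.8, 9.4]
gripper_width: 0.003
gripper_force: 5.1
time_s: 26.25
tcp_pos: [0.5439, -0.2788, 0.347]
ee_rot: [[0.003, -1.0, -0.001], [-1.0, -0.003, 0.001], [-0.001, 0.001, -1.0]]
wrist_force: [0.3, 0.7, 0.1]
gripper_width: 0.295
gripper_force: 0.0
time_s: 26.58
tcp_pos: [0.5441, -0.279, 0.3475]
ee_rot: [[0.003, -1.0, -0.001], [-1.0, -0.003, 0.0], [-0.0, 0.001, -1.0]]
wrist_force: [-0.4, 0.5, 1.3]
gripper_width: 0.604
gripper_force: 0.0
154 [ 0.54984945 -0.27349302  0.107733  ] [0.10942783 0.1294108  0.13231374] [ 0.54719383 -0.27566797  0.12358017]
[ 0.54414647 -0.27897433  0.34761771]
```

```bash
python3 -m creep '[[0.8,0,0,0,0,0,0],[0.8,0,0,10,0,0,0],[0.8,0,0,25,0,0,0],[0.8,0,0,45,0,0,0],[0.8,0,0,60,0,0,0],[0.8,0,0,72,0,0,0],[0.8,0,0,78,0,0,0],[0.3,0,0,79,0,0,0]]'
python3 -m creep '[[0,0,0,0,0,0,0],[-0.2,0,0,0,0,0,0],[-0.3,0,0,0,0,0,0],[-1,0,0,0,0,0,0],[-1,0,0,0,0,0,0],[-1,0,0,0,0,0,0],[-1,0,0,0,0,0,0],[-1,0,0,0,0,0,0]]'
```

```text
time_s: 27.3
tcp_pos: [0.5437, -0.2789, 0.2669]
ee_rot: [[0.003, -1.0, -0.003], [-1.0, -0.003, 0.001], [-0.001, 0.003, -1.0]]
wrist_force: [-0.1, 1.0, -0.4]
gripper_width: 0.874
gripper_force: 0.0
time_s: 27.97
tcp_pos: [0.5442, -0.279, 0.2691]
ee_rot: [[0.003, -1.0, 0.001], [-1.0, -0.003, -0.0], [0.0, -0.001, -1.0]]
wrist_force: [0.1, 0.2, 0.9]
gripper_width: 0.315
gripper_force: 30.0
```

Gripped; tug up gradually.

```bash
python3 -m creep '[[-1,0,0,-0.7,0,0,0],[-1,0,0,-1.5,0,0,0],[-1,0,0,-2.2,0,0,0],[-1,0,0,-3,0,0,0],[-1,0,0,-3,0,0,0]]'
python3 -m creep '[[-1,0,0,-0.5,0,0,0],[-1,0,0,-1,0,0,0],[-1,0,0,-1,0,0,0]]'
```

```text
time_s: 28.38
tcp_pos: [0.5441, -0.279, 0.2717]
ee_rot: [[0.003, -1.0, -0.0], [-1.0, -0.003, 0.0], [-0.0, 0.0, -1.0]]
wrist_force: [0.6, -0.9, -3.4]
gripper_width: 0.316
gripper_force: 30.0
time_s: 28.63
tcp_pos: [0.5441, -0.279, 0.2718]
ee_rot: [[0.003, -1.0, -0.001], [-1.0, -0.003, 0.001], [-0.001, 0.001, -1.0]]
wrist_force: [3.4, -2.5, -9.4]
gripper_width: 0.312
gripper_force: 30.0
```

```bash
python3 -m creep '[[-1,0,0,-0.7,0,0,0],[-1,0,0,-1.4,0,0,0],[-1,0,0,-1.4,0,0,0]]'
python3 -m creep '[[-1,0,0,-0.6,0,0,0],[-1,0,0,-1.2,0,0,0],[-1,0,0,-1.2,0,0,0],[-1,0,0,-1.2,0,0,0]]'
```

```text
time_s: 28.88
tcp_pos: [0.5441, -0.279, 0.2719]
ee_rot: [[0.002, -1.0, -0.001], [-1.0, -0.002, 0.001], [-0.001, 0.001, -1.0]]
wrist_force: [4.5, -3.9, -17.0]
gripper_width: 0.309
gripper_force: 30.0
time_s: 29.22
tcp_pos: [0.5441, -0.279, 0.272]
ee_rot: [[0.002, -1.0, -0.001], [-1.0, -0.002, 0.002], [-0.002, 0.001, -1.0]]
wrist_force: [7.5, -5.5, -22.5]
gripper_width: 0.317
gripper_force: 30.0
```

```bash
python3 -m creep '[[-1,0,0,-0.5,0,0,0],[-1,0,0,-1,0,0,0],[-1,0,0,-1,0,0,0],[-1,0,0,-1,0,0,0],[-1,0,0,-1,0,0,0]]'
python3 -m creep '[[-1,0,0,2,0,0,0],[-1,0,0,4,0,0,0],[-1,0,0,6,0,0,0],[-1,0,0,7.5,0,0,0],[-1,0,0,8.5,0,0,0],[-1,0,0,8.5,0,0,0]]'
```

```text
time_s: 29.63
tcp_pos: [0.5441, -0.2789, 0.2721]
ee_rot: [[0.001, -1.0, -0.002], [-1.0, -0.001, 0.002], [-0.002, 0.002, -1.0]]
wrist_force: [7.9, -5.8, -25.4]
gripper_width: 0.312
gripper_force: 30.0
time_s: 30.13
tcp_pos: [0.544, -0.2789, 0.2692]
ee_rot: [[0.003, -1.0, 0.001], [-1.0, -0.003, -0.0], [0.0, -0.0, -1.0]]
wrist_force: [-0.5, -0.7, 0.2]
gripper_width: 0.312
gripper_force: 30.0
```

It holds at 25 N. Release and back off.

```bash
python3 -m creep '[[-0.2,0,0,0,0,0,0],[0.2,0,0,0,0,0,0],[0.7,0,0,0,0,0,0],[0.7,0,0,0,0,0,0],[0.7,0,0,0,0,0,0],[0.7,0,0,0,0,0,0],[0.7,0,0,0,0,0,0],[0.7,0,0,-5,0,0,0]]'
python3 -m creep '[[0.7,0,0,-20,0,0,0],[0.7,0,0,-45,0,0,0],[0.7,0,0,-75,0,0,0],[0.7,0,0,-105,0,0,0],[0.7,0,0,-130,0,0,0],[0.7,0,0,-140,0,0,0],[0.7,0,0,-140,0,0,0],[0.7,0,0,-140,0,0,0]]'
python3 - <<'E'
from h import *
im,d=vision.capture("scene"); P=cloud("scene",d); Q=P[125:190,185:225].reshape(-1,3)
m=(abs(Q[:,0]-.544)<.03)&(abs(Q[:,1]+.279)<.03)&(Q[:,2]>.08)&(Q[:,2]<.2); Q=Q[m]
print(len(Q),np.percentile(Q[:,2],[50,90,98]),Q[Q[:,2]>.115].mean(0))
for q in vision.find_in("scene","pin")[:4]: print(q)
E
```

```text
time_s: 30.8
tcp_pos: [0.5438, -0.2789, 0.2721]
ee_rot: [[0.003, -1.0, -0.002], [-1.0, -0.003, 0.001], [-0.001, 0.002, -1.0]]
wrist_force: [-0.7, 0.0, -0.4]
gripper_width: 0.812
gripper_force: 0.0
time_s: 31.47
tcp_pos: [0.5438, -0.2788, 0.4126]
ee_rot: [[0.003, -1.0, -0.0], [-1.0, -0.003, 0.001], [-0.001, 0.0, -1.0]]
wrist_force: [0.3, 0.6, -0.7]
gripper_width: 0.85
gripper_force: 0.0
153 [0.10994048 0.12989879 0.13231285] [ 0.54719473 -0.27599966  0.12327894]
{'uv': [424.1, 190.4], 'conf': 0.63}
{'uv': [354.8, 179.9], 'conf': 0.6}
{'uv': [202.5, 158.0], 'conf': 0.45}
```

The pin's top is still at 0.130 (home, button out) and the gripper is clear.

```bash
python3 -c "
from station import r
print(r.finish_job())"
```

```text
the job is handed in; nothing more can be done
None
```

The carriage is parked and the ball-lock pin is fully home and locked; it held a 25 N upward tug, rising about 2.5 mm and no more, and I let it go and handed the job in at about 31 s, after one press on its button that met 13.7 N and was backed off.

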